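# Make up three dental case pans

## Robot

A 6-joint arm with a two-finger parallel gripper is mounted at the origin on a cart in front of the work surface, level with it; the furniture and walls round the work are solid. World frame = base frame: x ahead of the robot, y to its left, z up, the work surface at z = 0. Lengths are in mm, angles in rad, forces in N, time in s.
With the tool pointing down it reaches from about 350 to 975 mm from the base axis. Payload 7.1 kg.
Tool frame: the origin (TCP) lies midway between the tips of the shut fingers; the grasp point (between the pads) lies 19 mm behind it (ctrl.grasp_offset is the distance from the TCP to the grasp point, in mm); z points along the fingers, y is the line along which they close (so a half turn about z gives the same grasp; the last joint's range is limited). The gripper opens to 88 mm and grips with 3 to 60 N. Pads are 20 mm wide; open, the fingers measure 115 mm over their backs; the gripper's body (75 mm by 178 mm) begins 61 mm behind the grasp point.
Start: joints at [-1.328, 0.423, 1.63, -0, 1.089, -0.019], TCP at [161.781, -603.682, 222.675] pointing down, gripper open.
Joint ranges: [-3, 3], [-0.9, 2.11], [0.09, 2.58], [-1.31, 4.45], [0.11, 2.69], [-2.54, 2.54]. Speed limits (rad/s): [2.39, 2.39, 3.01, 3.14, 3.14, 3.14].

## Interface

Orientations are given as a rotation vector (axis times angle).
In Python, from workcell import ctrl gives the robot as it stands. The module is installed in compiled form; this text tells all that it offers.
- The arm moves only by the tool servo_tool, never from a script. Its argument "rows" is a list of rows, each a list of 7 numbers: the turn, a rotation vector about the tool's x, y, z as a fraction of full scale, then the shift along the tool's x, y, z as a fraction of full scale, then the finger opening in mm, from 0 to 87.8. A call has 1 to 10 rows; each row is the pose to reach, as a shift and turn from the pose commanded when the call began, along the tool's axes at that moment; what a row does not reach only later rows make up. Full scale, the value 1, is 20 cm for a shift and 1.5 rad for a turn. A row lasts 1/8 s, in which the tool goes at most 62.5 mm and 10.7 degrees, less where a joint would pass 70% of its speed; a pose out of reach is approached as far as the arm can. A call with a number of a shift or a turn outside -1 to 1 is refused whole. A call with a gripper value outside its range is refused whole. The fingers move at their own pace and stop on an object; the grip force is fixed at half the most. Time passes only in rows, so rows that repeat a pose let the fingers close. It gives the time, the measured TCP pose, the force, the opening and the grip force at its end, in the units of the state.
- ctrl.get_obs(): the state, without advancing time (a new reading comes with each control period).
- ctrl.get_image(name): name is "side" or "top"; returns (picture, depth): 384x512x3 uint8, red, green, blue; 384x512 float32, mm along the optical axis (not along the pixel's ray), 0 where there is no reading.
- ctrl.camera_info(name): a dict with "intrinsics" (3x3 intrinsics, pixels), "R" (3x3) and "t" (3): a world point X has camera coordinates R X + t. Camera axes: x right, y down, z forward; pixel columns grow to the right and rows downward; lengths in mm; the calibration is good to about 2 mm. A picture is of the moment at which its call begins. camera_info takes no time and is no camera call.
- ctrl.close_job(): hands the job in; it is judged then, once.
The state is a dict: "t": time; "qpos": joint angles; "qvel": joint speeds; "joint_torque": joint torques, N m; "ee_pos": TCP position; "orientation": TCP orientation; "ft_force": force on the tool from outside, world axes, zero at the start; "moment": the same for the moment, N m; "width": finger opening in mm; "grasp_force": force on a finger pad.
Only numpy, scipy, OpenCV 4.12 (cv2) and the standard library are available. Lean on these libraries where they do the work, as an engineer would, in place of code of your own. Each camera call takes 0.05 s, during which the arm holds its last target. There are 200 camera calls.

## Task

Make up the three case pans on the bench: lay the pink denture in the pan that holds the yellow plaster cast, the purple silicone mould in the pan with the white cast, and the red wax block in the pan with the small steel melting cup. Each goes flat on the pan's floor in the empty half beside what stands there, right way up; set it down gently rather than dropping it, and leave the two casts and the cup where they stand.

Things in the scene. Friction and masses are not known exactly. Their poses are not given: they have to be found in the camera images.
- denture: upper denture, pink base with a row of ivory teeth, lying flat teeth up; 50 mm (its x, front teeth to the rear edge) x 62 mm (its y) x 19 mm high, 30 g. Origin: centre of its underside, z up. The sides that can be gripped are about 12 mm high (8 mm at the rear, +x)
- silicone_key: purple crescent-shaped silicone mould, lying flat; 37 mm (its x) x 66 mm (its y, its long direction) x 15 mm high, about 70 g. Origin: centre of its underside, z up. It behaves as a solid D: its hollow side cannot be entered by a finger, so grip it over its whole 37 mm width
- wax_block: plain red rectangular slab of modelling wax, lying flat; 32 mm (its x) x 68 mm (its y) x 11 mm high, about 40 g. Origin: centre of its underside, z up
- pan_yellow: shallow aluminium pan, 120 x 190 x 18 mm high (walls 3 mm, a 9 mm lip at each end, inner floor 3 mm above the bench), fixed; three alike, this one holding the yellow cast (cast_yellow). Origin: under its centre, at bench height; y along its length, +y end roughly to the robot's left; x across. Its cast or cup stands at about y = +48 mm; the half round x = 0, y = -43 mm (about 114 x 100 mm) is empty
- pan_white: shallow aluminium pan, 120 x 190 x 18 mm high (walls 3 mm, a 9 mm lip at each end, inner floor 3 mm above the bench), fixed; three alike, this one holding the white cast (cast_white). Origin: under its centre, at bench height; y along its length, +y end roughly to the robot's left; x across. Its cast or cup stands at about y = +48 mm; the half round x = 0, y = -43 mm (about 114 x 100 mm) is empty
- pan_cup: shallow aluminium pan, 120 x 190 x 18 mm high (walls 3 mm, a 9 mm lip at each end, inner floor 3 mm above the bench), fixed; three alike, this one holding the steel cup (steel_cup). Origin: under its centre, at bench height; y along its length, +y end roughly to the robot's left; x across. Its cast or cup stands at about y = +48 mm; the half round x = 0, y = -43 mm (about 114 x 100 mm) is empty
- cast_yellow: plaster jaw model, the yellow one: ochre teeth and upper part on a white and pale yellow base, 64 x 70 x 55 mm, loose, standing in its pan and to be left there. Origin: centre of its underside, z up
- cast_white: plaster jaw model, the white one: white teeth and upper part on a pale yellow base, 66 x 70 x 47 mm, loose, standing in its pan and to be left there. Origin: centre of its underside, z up
- steel_cup: small plain pale grey steel cup (open at the top, slightly wider at the rim), 60 mm across and 46 mm high, loose, standing in its pan and to be left there. Origin: centre of its underside, z up
Mind the look-alikes: they are no part of the job. There is more than one size of the wax_block; the one meant has the size given above.

How it is judged:
By the outcome, as a careful person would: the job done as asked, in the order asked, and still so for the second after the job is handed in, with the robot touching nothing.
It also fails if it takes over 80 s, if anything falls off the work surface, if the arm or the gripper's body presses on something with over 40 N, if the wrist force passes 120 N, or if a joint passes its speed limit or range.

## Working session

There is one attempt and no reset: what is moved stays moved. The work goes in short steps, Python scripts to look and compute and a tool call to move; the robot and the scene stay as the last step left them, time stands still between calls to the robot, and variables do not carry over. Pictures are saved under pics/ and viewed, at most 14 in all, crops included, and the job is handed in when it is done.

Besides the shell and the picture viewer there is one more tool, called as name(argument=value, ...), one argument or row to a line, values as JSON. servo_tool: Moves the arm, as the interface text tells. Its arguments: {"type":"object","properties":{"rows":{"type":"array","items":{"type":"array","items":{"type":"number"}}}},"required":["rows"]}

```bash
mkdir -p pics; cat > h.py <<'E'
import numpy as np, cv2
from workcell import ctrl
def snap(n,f=None):
    im,d=ctrl.get_image(n); np.savez(f'{n}.npz',im=im,d=d)
    if f: cv2.imwrite(f'pics/{f}.png',im[:,:,::-1])
    return im,d
def world(n,d):
    c=ctrl.camera_info(n);K=c['intrinsics'];v,u=np.mgrid[:d.shape[0],:d.shape[1]]
    p=np.stack([(u-K[0,2])/K[0,0]*d,(v-K[1,2])/K[1,1]*d,d],-1)
    return (p-c['t'])@c['R']
E
python3 - <<'E'
from h import *
for n in('top','side'):
    im,d=snap(n,n+'0'); c=ctrl.camera_info(n); print(n,c['intrinsics'][0,0],(-c['R'].T@c['t']).round(),(d>0).mean())
o=ctrl.get_obs();print({k:np.round(v,3) for k,v in o.items()})
a=np.hstack([cv2.imread('pics/top0.png')]);cv2.imwrite('pics/top0b.png',cv2.resize(a,(800,600),interpolation=cv2.INTER_CUBIC))
E
```

```text
top 376.99893768738593 [ 439.  107. 1083.] 0.9748687744140625
side 359.98420522368775 [ 65. 762. 512.] 0.991424560546875
{'t': np.float64(0.1), 'qpos': array([-1.328,  0.424,  1.631, -0.   ,  1.089, -0.019]), 'qvel': array([-0.002, -0.   , -0.001,  0.   , -0.001, -0.001]), 'joint_torque': array([ 1.0000e-03, -5.4561e+01, -2.7432e+01,  6.5000e-02,  1.9000e-02,
       -0.0000e+00]), 'ee_pos': array([ 161.684, -603.244,  222.02 ]), 'orientation': array([-3.113, -0.41 ,  0.   ]), 'ft_force': array([ 0.318, -0.298,  0.887]), 'moment': array([ 0.004, -0.017, -0.   ]), 'grasp_force': np.float64(0.0), 'width': np.float64(87.746)}
```

View pics/top0b.png

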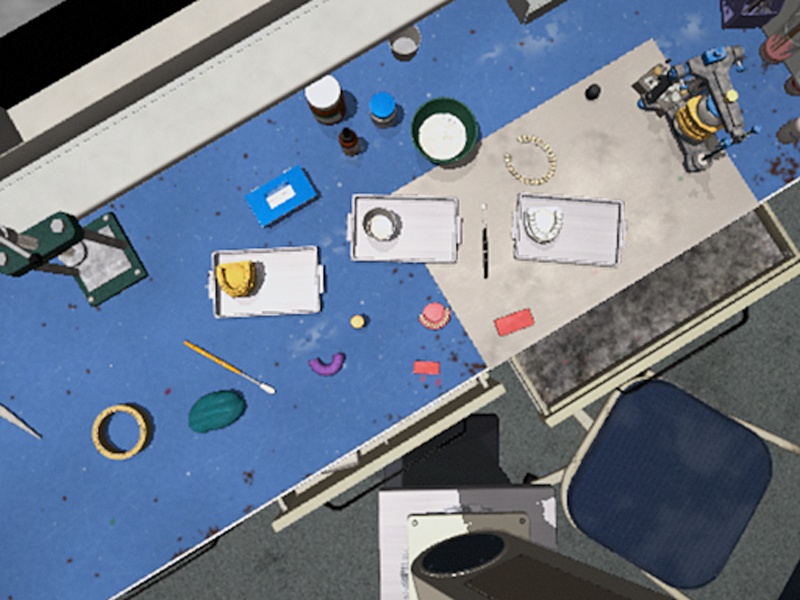

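View pics/side0.png

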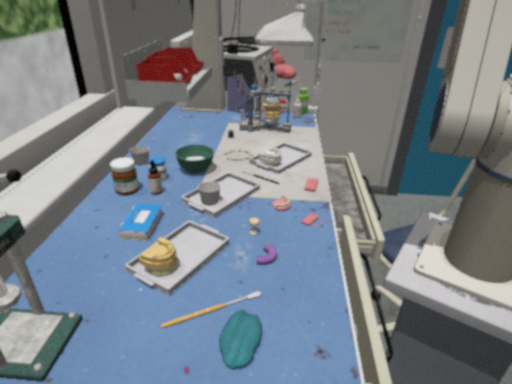

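The top view (800x600) shows:
- Pans: yellow at (267,282), cup at (405,228), white at (570,230). Each one's empty half is to the right, which is -y.
- Objects: denture at (434,316), purple mould at (326,364), and two red blocks at (515,322) and (426,368).

The side view agrees. Next I measure them.

```bash
python3 - <<'E'
from h import *
z=np.load('top.npz');im,d=z['im'],z['d'];W=world('top',d)
hsv=cv2.cvtColor(im,cv2.COLOR_RGB2HSV)
s=512/800
print('bench z',[W[int(v*s),int(u*s)].round(1) for u,v in((400,300),(330,320),(480,340),(560,290))])
for n,(u,v) in dict(dent=(434,316),mould=(326,364),waxA=(515,322),waxB=(426,368)).items():
    u=int(u*s);v=int(v*s);r=28
    H=hsv[v-r:v+r,u-r:u+r].astype(int);P=W[v-r:v+r,u-r:u+r]
    m=((H[...,0]>125) if n=='mould' else ((H[...,0]<12)|(H[...,0]>165)))&(H[...,1]>90)&(H[...,2]>60)
    if n=='dent': m=(P[...,2]>4)
    k,l,st,_=cv2.connectedComponentsWithStats(m.astype(np.uint8))
    i=1+st[1:,4].argmax();m=l==i
    p=P[m]; zt=np.percentile(p[:,2],90)
    # cast contour pixels to points on top plane
    q=p[:,:2].astype(np.float32);rc=cv2.minAreaRect(q)
    print(n,m.sum(),'ctr',p.mean(0).round(1),'rect',np.round(rc[0],1),np.round(rc[1],1),round(rc[2],1),'ztop',zt.round(1),'zs',np.percentile(p[:,2],[5,50,95]).round(1))
# pans: bright grey
for n,(u,v) in dict(y=(267,282),c=(405,228),w=(570,230)).items():
    u=int(u*s);v=int(v*s);a,b=32,46
    P=W[v-a:v+a,u-b:u+b];m=(P[...,2]>9)&(P[...,2]<30)
    p=P[m][:,:2].astype(np.float32)
    k=np.abs(p-np.median(p,0)).max(1)<150;p=p[k];rc=cv2.minAreaRect(p)
    print('pan',n,len(p),np.round(rc[0],1),np.round(rc[1],1),round(rc[2],1))
    hi=P[(P[...,2]>30)];print('  tall',np.median(hi,0).round(1),hi.min(0).round(),hi.max(0).round())
big=cv2.resize(im[110:260,110:420],(800,387),interpolation=cv2.INTER_CUBIC)
cv2.imwrite('pics/crop1.png',big[:,:,::-1])
E
```

```text
bench z [array([491.4, 111.1,   2.5]), array([459.5, 240.4,   4.5]), array([417. , -33.3,   2.2]), array([ 505.8, -182.5,    2. ])]
dent 264 ctr [459.7  48.1  15.8] rect [450.4  58.8] [50.4 85.6] 44.1 ztop 20.0 zs [ 5.  11.  20.9]
mould 179 ctr [376.6 243.9  20.3] rect [394.5 187.8] [ 35.5 180.6] 17.6 ztop 18.1 zs [ 1.5 15.2 19. ]
waxA 265 ctr [447.6 -93.6  15.5] rect [435.8 -12.2] [ 38.8 235.5] 7.9 ztop 14.4 zs [ 7.6 11.7 15. ]
waxB 126 ctr [368.4  66.7   8. ] rect [368.1  66.6] [42.9 22.1] 87.9 ztop 11.0 zs [ 2.3  8.5 11.8]
pan y 515 [528.4 353.9] [121.2 208.1] 2.0
  tall [533.2 395.7  47.2] [439. 107.  30.] [ 565.  434. 1083.]
pan c 541 [620.8 101.2] [208.  121.9] 87.2
  tall [633.5 138.8  47.8] [439. 107.  30.] [ 654.  175. 1083.]
pan w 585 [ 619.1 -190.5] [231.7 177. ] 88.7
  tall [ 621.6 -148.1   39.7] [ 439. -184.   30.] [ 651.  107. 1083.]
```

View pics/crop1.png

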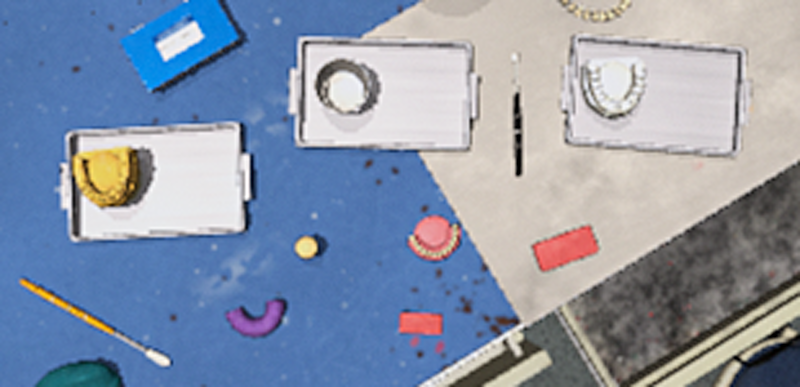

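The crop confirms the layout. The large red slab is waxA at crop (565,247), and the denture's teeth face down in the image (world -x). My fits were polluted by zero-depth pixels, so I'll redo them by casting rays onto planes.

```bash
cat >> h.py <<'E'
def onplane(n,uv,zp):
    c=ctrl.camera_info(n);K=c['intrinsics'];R=c['R'];C=-R.T@c['t']
    r=(np.c_[(uv[:,0]-K[0,2])/K[0,0],(uv[:,1]-K[1,2])/K[1,1],np.ones(len(uv))])@R
    return C+r*((zp-C[2])/r[:,2])[:,None]
def rect(n,m,u0,v0,zp,big=6):
    M=cv2.resize(m.astype(np.float32),None,fx=big,fy=big,interpolation=cv2.INTER_LINEAR)>.5
    k,l,st,_=cv2.connectedComponentsWithStats(M.astype(np.uint8));i=1+st[1:,4].argmax()
    v,u=np.nonzero(l==i);p=onplane(n,np.c_[(u+.5)/big-.5+u0,(v+.5)/big-.5+v0],zp)
    c,(a,b),t=cv2.minAreaRect(p[:,:2].astype(np.float32))
    if a<b:a,b,t=b,a,t+90
    t=(t+90)%180-90
    return np.round(c,1),round(a,1),round(b,1),'long-axis deg',round(t,1),'cent',p.mean(0)[:2].round(1),p
E
cat > meas.py <<'E'
from h import *
z=np.load('top.npz');im,d=z['im'],z['d'];W=world('top',d);W[d==0]=np.nan
hsv=cv2.cvtColor(im,cv2.COLOR_RGB2HSV).astype(int);s=512/800
for n,(u,v,zp) in dict(dent=(434,316,10),mould=(326,364,15),waxA=(515,322,11),waxB=(426,368,8)).items():
    u=int(u*s);v=int(v*s);r=20;sl=np.s_[v-r:v+r,u-r:u+r];H=hsv[sl];P=W[sl]
    red=((H[...,0]<10)|(H[...,0]>168))&(H[...,1]>75)&(H[...,2]>110)
    m=(H[...,0]>135)&(H[...,0]<162)&(H[...,1]>90) if n=='mould' else red
    x=rect('top',m,u-r,v-r,zp);print(n,*x[:-1])
    if n=='dent':
        t=(H[...,0]>8)&(H[...,0]<35)&(H[...,1]>25)&(P[...,2]>4); print('  teeth',*rect('top',t,u-r,v-r,14)[:-1],'\n  all',*rect('top',t|red,u-r,v-r,8)[:-1])
    if n=='mould':
        c=cv2.minEnclosingCircle(x[-1][:,:2].astype(np.float32));print('  circ',np.round(c[0],1),c[1])
for n,(u,v) in dict(y=(267,282),c=(405,228),w=(570,230)).items():
    u=int(u*s);v=int(v*s);a,b=30,42;sl=np.s_[v-a:v+a,u-b:u+b];P=W[sl];H=hsv[sl]
    m=(H[...,1]<45)&(H[...,2]>150)
    p=P[(P[...,2]>11)&(P[...,2]<24)];p=p[np.abs(p[:,:2]-np.nanmedian(p[:,:2],0)).max(1)<125]
    c,(w,h),t=cv2.minAreaRect(p[:,:2].astype(np.float32));print('pan',n,len(p),np.round(c,1),round(w,1),round(h,1),round(t,1))
    # long walls: line fit
    for sg in(1,-1):
        q=p[(sg*(p[:,0]-c[0])>45)&(np.abs(p[:,1]-c[1])<88)];f=np.polyfit(q[:,1],q[:,0],1);print('   wall',sg,len(q),'slope deg',np.degrees(np.arctan(f[0])).round(2),'x at ctr',np.polyval(f,c[1]).round(1))
    hi=P[(P[...,2]>34)&(P[...,2]<70)];print('   tall',np.median(hi,0).round(1),hi.min(0).round(),hi.max(0).round())
E
python3 meas.py
```

```text
dent [465.6  50.4] 39.4 39.4 long-axis deg 88.9 cent [466.2  50.3]
  teeth [455.9  45.7] 55.4 29.1 long-axis deg -74.8 cent [454.3  45.4] 
  all [461.3  48. ] 51.9 50.7 long-axis deg -31.0 cent [461.3  48.9]
mould [375.6 244.6] 63.8 34.4 long-axis deg -77.1 cent [376.1 244.6]
  circ [386.3 247. ] 31.891069412231445
waxA [447.7 -94.4] 70.8 34.3 long-axis deg -71.3 cent [447.8 -94.6]
waxB [368.5  66.7] 46.4 24.0 long-axis deg 83.2 cent [368.4  66.7]
pan y 480 [528.4 353.9] 121.2 208.1 2.0
   wall 1 106 slope deg -1.94 x at ctr 586.5
   wall -1 98 slope deg -1.92 x at ctr 469.9
   tall [534.1 398.8  47. ] [501. 368.  34.] [565. 434.  64.]
pan c 480 [620.8 101.2] 208.0 121.9 87.2
   wall 1 115 slope deg 2.51 x at ctr 679.1
   wall -1 95 slope deg 2.55 x at ctr 562.2
   tall [639.7 150.   46.7] [598. 119.  34.] [654. 175.  55.]
pan w 490 [ 613.3 -199.6] 208.0 121.3 84.1
   wall 1 125 slope deg 4.57 x at ctr 671.0
   wall -1 113 slope deg 3.83 x at ctr 555.3
   tall [ 621.8 -150.5   40.8] [ 590. -184.   34.] [ 651. -116.   54.]
```

Everything matches the given sizes: waxA is the 68 x 32 slab and the pans fit. One more refinement of the denture, from height, and then I'll move.

```bash
cat >> h.py <<'E'
from scipy.spatial.transform import Rotation as Ro
def go(x,y,z,psi):
    o=ctrl.get_obs();R=Ro.from_rotvec(o['orientation']);p=o['ee_pos']
    c,s=np.cos(np.radians(psi)),np.sin(np.radians(psi))
    T=Ro.from_matrix(np.array([[c,s,0],[s,-c,0],[0,0,-1]]))
    w=(R.inv()*T).as_rotvec();ds=R.inv().apply(np.array([x,y,z])-p)
    X=R.as_matrix()[:,0]
    print('at',p.round(1),'psi',np.degrees(np.arctan2(X[1],X[0])).round(2),'| turn',(w/1.5).round(4),'shift',(ds/200).round(4),'| t',round(o['t'],2),'w',round(float(o['width']),1),'gf',round(float(o['grasp_force']),1),'ft',o['ft_force'].round(1))
E
python3 - <<'E'
from h import *
z=np.load('top.npz');im,d=z['im'],z['d'];W=world('top',d);W[d==0]=np.nan
u,v,r=278,202,20;P=W[v-r:v+r,u-r:u+r]
for zt in(6,8,10):
    x=rect('top',P[...,2]>zt,u-r,v-r,8);print(zt,*x[:-1])
p=x[-1]
for a in(10,15,17,20,25):
    t=np.radians(a);e=np.array([np.cos(t),np.sin(t)]);n=np.array([-e[1],e[0]])
    A=p[:,:2]@e;B=p[:,:2]@n;print(a,'x-ext',(A.max()-A.min()).round(1),'y-ext',(B.max()-B.min()).round(1),'ctr',((A.max()+A.min())/2*e+(B.max()+B.min())/2*n).round(1))
go(461,48,120,17)
E
```

```text
6 [460.   47.5] 52.2 51.9 long-axis deg -27.9 cent [458.9  47.5]
8 [459.9  47.5] 56.6 45.1 long-axis deg 88.9 cent [456.8  46.5]
10 [453.5  45.4] 59.3 33.9 long-axis deg -74.8 cent [453.2  45.5]
10 x-ext 36.0 y-ext 58.9 ctr [454.5  46.3]
15 x-ext 34.0 y-ext 59.3 ctr [453.6  45.4]
17 x-ext 34.7 y-ext 59.3 ctr [454.   45.3]
20 x-ext 35.9 y-ext 59.1 ctr [454.8  45.1]
25 x-ext 37.8 y-ext 58.6 ctr [456.1  45.1]
at [ 161.7 -603.2  222. ] psi 15.0 | turn [-0.0009 -0.     -0.0233] shift [ 2.2883 -2.7573  0.5137] | t 0.1 w 87.7 gf 0.0 ft [ 0.3 -0.3  0.9]
```

servo_tool(
  rows=[
    [0,0,0,0.76,-0.92,0,87.8],
    [0,0,0,0.76,-0.92,0,87.8],
    [0,0,0,0.76,-0.92,0,87.8],
    [0,0,0,0.76,-0.92,0,87.8],
    [0,0,0,0.76,-0.92,0,87.8],
  ],
)

```text
t: 0.72
ee_pos: [261.5, -383.6, 222.4]
orientation: [-3.112, -0.415, 0.001]
ft_force: [-0.9, -0.0, -0.1]
width: 87.8
grasp_force: 0.0
```

servo_tool(
  rows=[
    [0,0,0,0.76,-0.92,0,87.8],
    [0,0,0,0.76,-0.92,0,87.8],
    [0,0,0,0.76,-0.92,0,87.8],
    [0,0,0,0.76,-0.92,0,87.8],
    [0,0,0,0.76,-0.92,0,87.8],
  ],
)

```text
t: 1.35
ee_pos: [361.4, -167.8, 222.8]
orientation: [3.114, 0.418, 0.001]
ft_force: [-0.4, -1.1, -0.8]
width: 87.7
grasp_force: 0.0
```

servo_tool(
  rows=[
    [0,0,0,0.76,-0.92,0.3,87.8],
    [0,0,0,0.76,-0.92,0.5,87.8],
    [0,0,0,0.76,-0.92,0.5,87.8],
    [0,0,0,0.76,-0.92,0.5,87.8],
    [0,0,0,0.76,-0.92,0.5,87.8],
    [0,0,0,0.76,-0.92,0.5,87.8],
  ],
)

```text
t: 2.1
ee_pos: [459.5, 46.5, 122.3]
orientation: [3.114, 0.41, -0.002]
ft_force: [-0.1, -0.8, 0.3]
width: 87.8
grasp_force: 0.0
```

```bash
python3 -c "
from h import *
go(463,48,4,16)"
```

```text
at [459.5  46.5 122.3] psi 15.01 | turn [ 0.0001  0.0008 -0.0115] shift [ 0.0196 -0.0025  0.5913] | t 2.1 w 87.8 gf 0.0 ft [-0.1 -0.8  0.3]
```

servo_tool(
  rows=[
    [0,0,-0.012,0.02,0,0.2,87.8],
    [0,0,-0.012,0.02,0,0.35,87.8],
    [0,0,-0.012,0.02,0,0.46,87.8],
    [0,0,-0.012,0.02,0,0.54,87.8],
    [0,0,-0.012,0.02,0,0.59,87.8],
    [0,0,-0.012,0.02,0,0.59,87.8],
    [0,0,-0.012,0.02,0,0.59,60],
    [0,0,-0.012,0.02,0,0.59,50],
    [0,0,-0.012,0.02,0,0.59,50],
    [0,0,-0.012,0.02,0,0.59,50],
  ],
)

```text
t: 3.35
ee_pos: [463.5, 48.7, 5.0]
orientation: [-3.111, -0.438, -0.001]
ft_force: [0.3, 2.2, 2.4]
width: 58.0
grasp_force: 29.9
```

servo_tool(
  rows=[
    [0,0,0,0,0,0,45],
    [0,0,0,0,0,0,45],
    [0,0,0,0,0,0,45],
  ],
)

```text
t: 3.72
ee_pos: [463.6, 48.6, 4.9]
orientation: [3.111, 0.438, 0.001]
ft_force: [0.3, 1.3, 5.4]
width: 58.4
grasp_force: 30.0
```

servo_tool(
  rows=[
    [0,0,0,0,0,-0.05,45],
    [0,0,0,0,0,-0.15,45],
    [0,0,0,0,0,-0.3,45],
    [0,0,0,0,0,-0.45,45],
    [0,0,0,0,0,-0.5,45],
    [0,0,0,0,0,-0.5,45],
  ],
)

```text
t: 4.47
ee_pos: [463.4, 48.5, 105.0]
orientation: [3.111, 0.438, 0.002]
ft_force: [-0.1, 0.2, -1.0]
width: 58.3
grasp_force: 29.8
```

```bash
python3 -c "
from h import *
go(530,311,105,92); snap('side','side1'); im=cv2.imread('pics/side1.png')[120:300,180:420]; cv2.imwrite('pics/side1c.png',cv2.resize(im,(720,540)))"
```

```text
at [463.4  48.5 105. ] psi 16.03 | turn [ 6.000e-04 -5.000e-04 -8.839e-01] shift [ 6.8260e-01 -1.1692e+00  4.0000e-04] | t 4.47 w 58.3 gf 29.8 ft [-0.1  0.2 -1. ]
```

View pics/side1c.png

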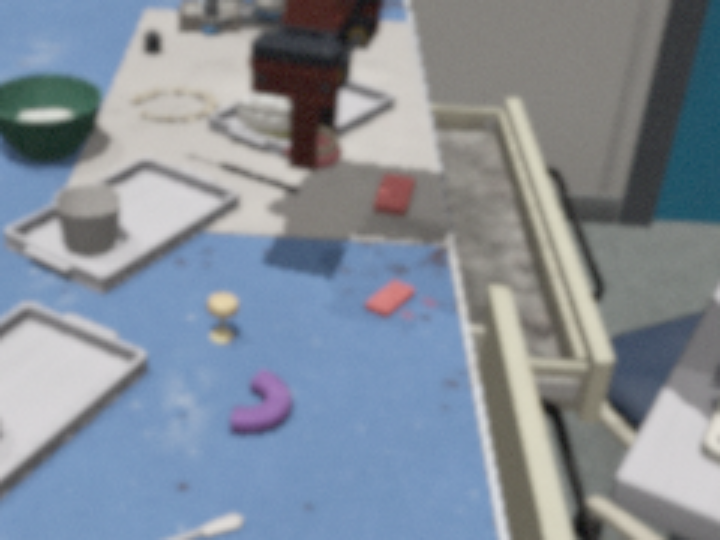

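The denture is held, seen behind the finger tip at about crop (320,150). The place it came from is empty. Carrying it to the yellow pan.

servo_tool(
  rows=[
    [0,0,-0.1,0.08,-0.13,0,45],
    [0,0,-0.2,0.17,-0.26,0,45],
    [0,0,-0.3,0.26,-0.4,0,45],
    [0,0,-0.42,0.34,-0.55,0,45],
    [0,0,-0.54,0.43,-0.7,0,45],
    [0,0,-0.65,0.52,-0.85,0,45],
    [0,0,-0.76,0.6,-0.95,0,45],
    [0,0,-0.84,0.68,-1,0,45],
    [0,0,-0.884,0.68,-1,0,45],
    [0,0,-0.884,0.68,-1,0,45],
  ],
)

```text
t: 5.78
ee_pos: [537.8, 278.0, 102.8]
orientation: [-2.182, -2.259, 0.004]
ft_force: [0.4, -0.4, -0.9]
width: 58.4
grasp_force: 29.8
```

```bash
python3 -c "
from h import *
go(530,311,9,92)"
```

```text
at [537.8 278.  102.8] psi 91.98 | turn [-0.0018  0.0008 -0.0002] shift [ 0.1667 -0.032   0.4691] | t 5.78 w 58.4 gf 29.8 ft [ 0.4 -0.4 -0.9]
```

servo_tool(
  rows=[
    [0,0,0,0.08,-0.016,0,45],
    [0,0,0,0.167,-0.032,0.1,45],
    [0,0,0,0.167,-0.032,0.25,45],
    [0,0,0,0.167,-0.032,0.36,45],
    [0,0,0,0.167,-0.032,0.42,45],
    [0,0,0,0.167,-0.032,0.445,45],
    [0,0,0,0.167,-0.032,0.46,45],
    [0,0,0,0.167,-0.032,0.465,45],
    [0,0,0,0.167,-0.032,0.465,45],
  ],
)

```text
t: 6.9
ee_pos: [531.5, 311.6, 12.2]
orientation: [2.182, 2.26, 0.002]
ft_force: [0.2, 0.5, -0.3]
width: 58.1
grasp_force: 29.8
```

servo_tool(
  rows=[
    [0,0,0,0,0,0.005,45],
    [0,0,0,0,0,0.01,45],
    [0,0,0,0,0,0.01,45],
  ],
)

```text
t: 7.28
ee_pos: [531.1, 311.5, 9.6]
orientation: [-2.182, -2.26, 0.0]
ft_force: [-1.0, -0.6, -0.6]
width: 58.3
grasp_force: 29.8
```

servo_tool(
  rows=[
    [0,0,0,0,0,0.004,45],
    [0,0,0,0,0,0.008,45],
    [0,0,0,0,0,0.008,45],
  ],
)

```text
t: 7.65
ee_pos: [531.2, 311.5, 8.1]
orientation: [2.182, 2.26, -0.0]
ft_force: [0.7, 0.8, 0.4]
width: 58.2
grasp_force: 29.9
```

servo_tool(
  rows=[
    [0,0,0,0,0,0.003,45],
    [0,0,0,0,0,0.005,45],
    [0,0,0,0,0,0.005,45],
  ],
)

```text
t: 8.02
ee_pos: [531.2, 311.6, 7.8]
orientation: [-2.182, -2.26, -0.0]
ft_force: [-2.1, -0.5, 8.6]
width: 58.4
grasp_force: 30.0
```

Contact with the floor at 8.6 N. Opening slightly, then going up.

servo_tool(
  rows=[
    [0,0,0,0,0,-0.002,62],
    [0,0,0,0,0,-0.002,68],
    [0,0,0,0,0,-0.002,72],
    [0,0,0,0,0,-0.002,72],
    [0,0,0,0,0,-0.05,72],
    [0,0,0,0,0,-0.15,72],
    [0,0,0,0,0,-0.35,72],
    [0,0,0,0,0,-0.5,60],
    [0,0,0,0,0,-0.5,60],
  ],
)

```text
t: 9.15
ee_pos: [533.1, 312.6, 111.1]
orientation: [2.181, 2.259, 0.01]
ft_force: [0.6, -0.1, 0.4]
width: 60.1
grasp_force: 0.0
```

```bash
python3 -c "
from h import *
go(376,245,110,103)"
```

```text
at [533.1 312.6 111.1] psi 92.01 | turn [ 0.0041 -0.0017 -0.1279] shift [-3.105e-01 -7.971e-01 -1.000e-04] | t 9.15 w 60.1 gf 0.0 ft [ 0.6 -0.1  0.4]
```

servo_tool(
  rows=[
    [0,0,-0.06,-0.1,-0.25,0,60],
    [0,0,-0.128,-0.2,-0.5,0,60],
    [0,0,-0.128,-0.3,-0.7,0,60],
    [0,0,-0.128,-0.31,-0.8,0,60],
    [0,0,-0.128,-0.31,-0.8,0,60],
    [0,0,-0.128,-0.31,-0.8,0,60],
  ],
)

```text
t: 9.9
ee_pos: [374.5, 244.5, 107.3]
orientation: [1.955, 2.459, 0.002]
ft_force: [0.0, -0.2, -0.4]
width: 60.0
grasp_force: 0.0
```

```bash
python3 -c "
from h import *
go(376,245,4,103)
im,d=snap('top','top2');c=im[120:250,110:270];c=cv2.resize(c,(738,600),interpolation=cv2.INTER_CUBIC);cv2.imwrite('pics/top2c.png',c[:,:,::-1])"
```

```text
at [374.5 244.5 107.3] psi 103.02 | turn [ 0.0008 -0.0003  0.0002] shift [0.0006 0.007  0.5163] | t 9.9 w 60.0 gf 0.0 ft [ 0.  -0.2 -0.4]
```

View pics/top2c.png

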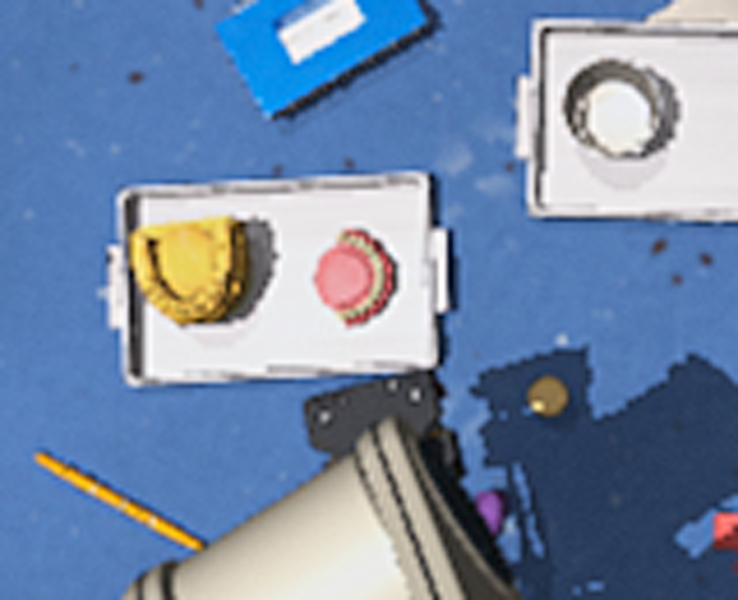

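The denture lies flat, teeth up, in the empty half at crop (357,277). The yellow cast has not moved. Next is the mould.

servo_tool(
  rows=[
    [0,0,0,0,0.007,0.2,60],
    [0,0,0,0,0.007,0.35,60],
    [0,0,0,0,0.007,0.45,60],
    [0,0,0,0,0.007,0.5,60],
    [0,0,0,0,0.007,0.515,60],
    [0,0,0,0,0.007,0.515,60],
    [0,0,0,0,0.007,0.515,40],
    [0,0,0,0,0.007,0.515,30],
    [0,0,0,0,0.007,0.515,25],
    [0,0,0,0,0.007,0.515,25],
  ],
)

```text
t: 11.2
ee_pos: [375.3, 244.6, 4.5]
orientation: [1.955, 2.458, 0.002]
ft_force: [0.1, -0.5, 4.5]
width: 35.5
grasp_force: 30.0
```

servo_tool(
  rows=[
    [0,0,0,0,0,0,25],
    [0,0,0,0,0,0,25],
  ],
)

```text
t: 11.45
ee_pos: [375.3, 244.5, 4.5]
orientation: [1.955, 2.458, 0.002]
ft_force: [-0.3, -1.7, 6.1]
width: 35.3
grasp_force: 30.0
```

servo_tool(
  rows=[
    [0,0,0,0,0,-0.05,25],
    [0,0,0,0,0,-0.15,25],
    [0,0,0,0,0,-0.3,25],
    [0,0,0,0,0,-0.45,25],
    [0,0,0,0,0,-0.5,25],
    [0,0,0,0,0,-0.5,25],
  ],
)

```text
t: 12.2
ee_pos: [374.9, 244.4, 104.4]
orientation: [1.955, 2.458, 0.002]
ft_force: [0.2, 0.2, -1.1]
width: 35.2
grasp_force: 30.0
```

```bash
python3 -c "
from h import *
go(610,-242.5,105,85.5)"
```

```text
at [374.9 244.4 104.4] psi 103.01 | turn [ 0.0007 -0.0004  0.2037] shift [-2.6364  0.5974 -0.0032] | t 12.2 w 35.2 gf 30.0 ft [ 0.2  0.2 -1.1]
```

servo_tool(
  rows=[
    [0,0,0,-0.12,0.03,0,25],
    [0,0,0,-0.3,0.07,0,25],
    [0,0,0,-0.5,0.12,0,25],
    [0,0,0,-0.7,0.16,0,25],
    [0,0,0,-0.88,0.2,0,25],
  ],
)

```text
t: 12.82
ee_pos: [452.9, 80.3, 102.7]
orientation: [-1.955, -2.457, 0.003]
ft_force: [-0.1, 1.6, -0.6]
width: 35.3
grasp_force: 30.0
```

servo_tool(
  rows=[
    [0,0,0,-0.2,0.05,0,25],
    [0,0,0,-0.4,0.1,0,25],
    [0,0,0,-0.6,0.14,0,25],
    [0,0,0,-0.8,0.18,0,25],
    [0,0,0,-0.88,0.2,0,25],
  ],
)

```text
t: 13.45
ee_pos: [531.9, -82.3, 102.6]
orientation: [-1.957, -2.455, 0.001]
ft_force: [0.2, 0.4, -1.6]
width: 35.5
grasp_force: 30.0
```

servo_tool(
  rows=[
    [0,0,0.05,-0.15,0.05,0,25],
    [0,0,0.1,-0.35,0.1,0,25],
    [0,0,0.15,-0.55,0.14,0,25],
    [0,0,0.2,-0.75,0.18,0,25],
    [0,0,0.204,-0.85,0.2,0,25],
    [0,0,0.204,-0.88,0.2,0,25],
    [0,0,0.204,-0.88,0.2,0,25],
  ],
)

```text
t: 14.32
ee_pos: [609.7, -242.2, 103.5]
orientation: [-2.305, -2.132, 0.001]
ft_force: [-0.5, 0.8, -1.7]
width: 35.3
grasp_force: 30.0
```

```bash
python3 -c "
from h import *
go(610,-242.5,10,85.5)"
```

```text
at [ 609.7 -242.2  103.5] psi 85.53 | turn [-0.001  -0.0005  0.0003] shift [-0.0018  0.0021  0.4675] | t 14.32 w 35.3 gf 30.0 ft [-0.5  0.8 -1.7]
```

servo_tool(
  rows=[
    [0,0,0,0,0,0.1,25],
    [0,0,0,0,0,0.25,25],
    [0,0,0,0,0,0.36,25],
    [0,0,0,0,0,0.42,25],
    [0,0,0,0,0,0.45,25],
    [0,0,0,0,0,0.46,25],
    [0,0,0,0,0,0.465,25],
    [0,0,0,0,0,0.465,25],
  ],
)

```text
t: 15.32
ee_pos: [610.9, -243.4, 11.7]
orientation: [2.307, 2.131, 0.001]
ft_force: [-0.9, -0.4, -0.6]
width: 35.0
grasp_force: 30.0
```

servo_tool(
  rows=[
    [0,0,0,0,0,0.004,25],
    [0,0,0,0,0,0.008,25],
    [0,0,0,0,0,0.008,25],
  ],
)

```text
t: 15.7
ee_pos: [610.5, -243.2, 9.5]
orientation: [-2.307, -2.132, 0.0]
ft_force: [0.4, 0.5, -1.1]
width: 35.7
grasp_force: 30.0
```

servo_tool(
  rows=[
    [0,0,0,0,0,0.004,25],
    [0,0,0,0,0,0.008,25],
    [0,0,0,0,0,0.008,25],
  ],
)

```text
t: 16.08
ee_pos: [610.5, -243.2, 7.8]
orientation: [-2.307, -2.132, 0.0]
ft_force: [0.2, -0.4, -1.1]
width: 35.3
grasp_force: 30.0
```

servo_tool(
  rows=[
    [0,0,0,0,0,0.003,25],
    [0,0,0,0,0,0.003,25],
  ],
)

```text
t: 16.32
ee_pos: [610.6, -243.2, 7.6]
orientation: [2.307, 2.132, 0.0]
ft_force: [-0.9, 0.7, 3.5]
width: 35.5
grasp_force: 30.0
```

Floor contact. Releasing.

servo_tool(
  rows=[
    [0,0,0,0,0,0,38],
    [0,0,0,0,0,0,46],
    [0,0,0,0,0,0,54],
    [0,0,0,0,0,0,54],
    [0,0,0,0,0,-0.05,54],
    [0,0,0,0,0,-0.15,54],
    [0,0,0,0,0,-0.35,54],
    [0,0,0,0,0,-0.5,54],
    [0,0,0,0,0,-0.5,54],
  ],
)

```text
t: 17.45
ee_pos: [612.8, -244.1, 111.5]
orientation: [2.303, 2.128, 0.004]
ft_force: [-0.2, 0.4, -0.1]
width: 54.2
grasp_force: 0.0
```

```bash
python3 -c "
from h import *
go(447.7,-94.4,105,108.7)"
```

```text
at [ 612.8 -244.1  111.5] psi 85.48 | turn [ 0.004   0.0023 -0.2702] shift [ 0.6811 -0.8819  0.0254] | t 17.45 w 54.2 gf 0.0 ft [-0.2  0.4 -0.1]
```

servo_tool(
  rows=[
    [0,0,-0.07,0.17,-0.22,0,54],
    [0,0,-0.15,0.34,-0.44,0,54],
    [0,0,-0.22,0.51,-0.66,0,54],
    [0,0,-0.27,0.65,-0.84,0.02,54],
    [0,0,-0.27,0.68,-0.88,0.025,54],
    [0,0,-0.27,0.68,-0.88,0.025,54],
    [0,0,-0.27,0.68,-0.88,0.025,54],
  ],
)

```text
t: 18.32
ee_pos: [447.4, -94.5, 102.5]
orientation: [1.832, 2.55, 0.001]
ft_force: [0.3, 0.9, 0.1]
width: 53.9
grasp_force: 0.0
```

```bash
python3 -c "
from h import *
go(447.7,-94.4,3.5,108.7)
im,d=snap('top','top3');c=im[100:250,270:430];c=cv2.resize(c,(640,600),interpolation=cv2.INTER_CUBIC);cv2.imwrite('pics/top3c.png',c[:,:,::-1])"
```

```text
at [447.4 -94.5 102.5] psi 108.63 | turn [ 0.0009  0.0006 -0.0008] shift [4.000e-04 9.000e-04 4.949e-01] | t 18.32 w 53.9 gf 0.0 ft [0.3 0.9 0.1]
```

View pics/top3c.png

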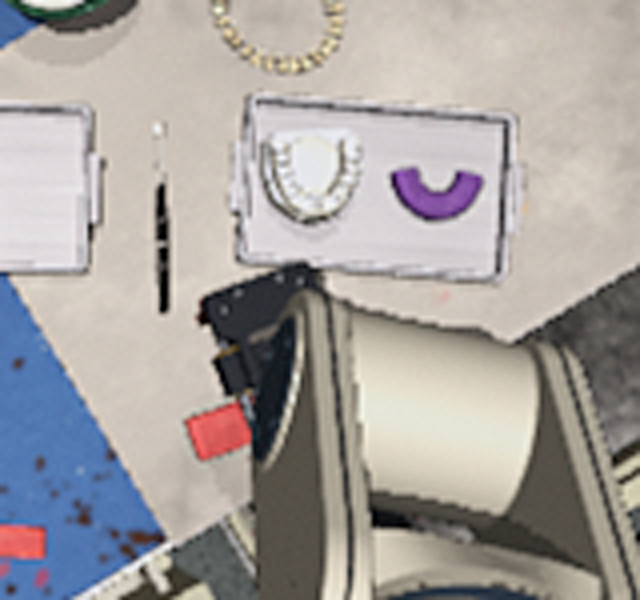

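The mould lies flat in the white pan at crop (437,193) and the cast is undisturbed. The wax block is next.

servo_tool(
  rows=[
    [0,0,0,0,0,0.2,54],
    [0,0,0,0,0,0.35,54],
    [0,0,0,0,0,0.44,54],
    [0,0,0,0,0,0.48,54],
    [0,0,0,0,0,0.495,54],
    [0,0,0,0,0,0.495,54],
    [0,0,0,0,0,0.495,36],
    [0,0,0,0,0,0.495,28],
    [0,0,0,0,0,0.495,22],
    [0,0,0,0,0,0.495,22],
  ],
)

```text
t: 19.62
ee_pos: [446.1, -93.8, 3.6]
orientation: [1.831, 2.552, 0.0]
ft_force: [-0.2, -0.3, 6.4]
width: 31.7
grasp_force: 30.0
```

servo_tool(
  rows=[
    [0,0,0,0,0,0,22],
    [0,0,0,0,0,0,22],
  ],
)

```text
t: 19.88
ee_pos: [446.2, -93.8, 3.7]
orientation: [1.831, 2.552, 0.0]
ft_force: [-0.3, 0.5, 5.2]
width: 31.6
grasp_force: 30.0
```

servo_tool(
  rows=[
    [0,0,0,0,0,-0.05,22],
    [0,0,0,0,0,-0.15,22],
    [0,0,0,0,0,-0.3,22],
    [0,0,0,0,0,-0.45,22],
    [0,0,0,0,0,-0.5,22],
    [0,0,0,0,0,-0.5,22],
  ],
)

```text
t: 20.62
ee_pos: [446.0, -93.8, 103.7]
orientation: [1.831, 2.552, 0.001]
ft_force: [1.4, 0.3, 0.1]
width: 31.5
grasp_force: 30.0
```

```bash
python3 -c "
from h import *
go(619,58,105,87.5)"
```

```text
at [446.  -93.8 103.7] psi 108.68 | turn [0.0008 0.0003 0.2464] shift [ 0.442   1.0623 -0.0058] | t 20.62 w 31.5 gf 30.0 ft [1.4 0.3 0.1]
```

servo_tool(
  rows=[
    [0,0,0.05,0.06,0.13,0,22],
    [0,0,0.1,0.14,0.32,0,22],
    [0,0,0.16,0.22,0.52,0,22],
    [0,0,0.21,0.31,0.72,0,22],
    [0,0,0.246,0.39,0.9,0,22],
    [0,0,0.246,0.44,1,0,22],
    [0,0,0.246,0.44,1,0,22],
    [0,0,0.246,0.44,1,0,22],
  ],
)

```text
t: 21.62
ee_pos: [605.5, 53.1, 102.0]
orientation: [-2.267, -2.172, 0.004]
ft_force: [-0.5, 0.8, 0.4]
width: 31.2
grasp_force: 30.0
```

```bash
python3 -c "
from h import *
go(619,58,9,87.5)"
```

```text
at [605.5  53.1 102. ] psi 87.54 | turn [-0.0019  0.0003  0.0004] shift [0.0275 0.0676 0.4648] | t 21.62 w 31.2 gf 30.0 ft [-0.5  0.8  0.4]
```

servo_tool(
  rows=[
    [0,0,0,0.027,0.067,0.02,22],
    [0,0,0,0.027,0.067,0.15,22],
    [0,0,0,0.027,0.067,0.3,22],
    [0,0,0,0.027,0.067,0.39,22],
    [0,0,0,0.027,0.067,0.43,22],
    [0,0,0,0.027,0.067,0.45,22],
    [0,0,0,0.027,0.067,0.46,22],
    [0,0,0,0.027,0.067,0.46,22],
  ],
)

```text
t: 22.62
ee_pos: [621.1, 58.6, 11.8]
orientation: [2.268, 2.173, 0.001]
ft_force: [0.3, 0.4, -1.0]
width: 31.4
grasp_force: 30.0
```

servo_tool(
  rows=[
    [0,0,0,0,0,0.004,22],
    [0,0,0,0,0,0.008,22],
    [0,0,0,0,0,0.008,22],
  ],
)

```text
t: 23.0
ee_pos: [620.7, 58.5, 9.7]
orientation: [2.269, 2.173, 0.0]
ft_force: [-0.2, -0.6, -1.1]
width: 31.5
grasp_force: 30.0
```

Contact should come at about 6.7.

servo_tool(
  rows=[
    [0,0,0,0,0,0.004,22],
    [0,0,0,0,0,0.008,22],
    [0,0,0,0,0,0.011,22],
    [0,0,0,0,0,0.011,22],
  ],
)

```text
t: 23.5
ee_pos: [620.7, 58.5, 7.4]
orientation: [-2.269, -2.173, 0.0]
ft_force: [-0.5, 0.8, -0.1]
width: 31.8
grasp_force: 30.0
```

servo_tool(
  rows=[
    [0,0,0,0,0,0.003,22],
    [0,0,0,0,0,0.003,22],
  ],
)

```text
t: 23.75
ee_pos: [620.7, 58.5, 6.8]
orientation: [-2.269, -2.173, 0.0]
ft_force: [0.4, -0.5, -0.5]
width: 31.8
grasp_force: 30.0
```

servo_tool(
  rows=[
    [0,0,0,0,0,0.003,22],
    [0,0,0,0,0,0.003,22],
  ],
)

```text
t: 24.0
ee_pos: [620.8, 58.5, 6.7]
orientation: [2.269, 2.173, 0.0]
ft_force: [-2.2, 0.3, 4.1]
width: 31.6
grasp_force: 30.0
```

Contact. Releasing, then retreating up and back.

servo_tool(
  rows=[
    [0,0,0,0,0,0,35],
    [0,0,0,0,0,0,43],
    [0,0,0,0,0,0,50],
    [0,0,0,0,0,0,50],
    [0,0,0,0,0,-0.05,50],
    [0,0,0,0,0,-0.15,50],
    [0,0,0,0,0,-0.35,50],
    [0,0,0,0,0,-0.6,50],
    [0,0,0,0,0,-0.7,50],
    [0,0,0,0,0,-0.7,50],
  ],
)

```text
t: 25.25
ee_pos: [621.7, 58.6, 148.4]
orientation: [2.267, 2.171, 0.005]
ft_force: [-0.0, -0.9, -0.7]
width: 49.8
grasp_force: 0.0
```

servo_tool(
  rows=[
    [0,0,0,0,-0.2,0,50],
    [0,0,0,0,-0.4,0,50],
    [0,0,0,0,-0.6,0,50],
    [0,0,0,0,-0.8,0,50],
    [0,0,0,0,-0.9,0,50],
    [0,0,0,0,-0.9,0,50],
    [0,0,0,0,-0.9,0,50],
  ],
)

```text
t: 26.12
ee_pos: [441.6, 66.3, 145.8]
orientation: [-2.269, -2.173, 0.0]
ft_force: [0.3, 0.8, -1.2]
width: 50.1
grasp_force: 0.0
```

```bash
python3 - <<'E'
from h import *
go(440,58,140,87.5)
im,d=snap('top','top4');W=world('top',d);W[d==0]=np.nan;c=im[110:210,125:410];cv2.imwrite('pics/top4c.png',cv2.resize(c,(798,280),interpolation=cv2.INTER_CUBIC)[:,:,::-1])
hsv=cv2.cvtColor(im,cv2.COLOR_RGB2HSV).astype(int);H=hsv
for n,(x,y,lo,hi) in dict(dent=(530,311,8,20),mould=(610,-243,12,18),wax=(620,58,9,14)).items():
    near=(abs(W[...,0]-x)<48)&(abs(W[...,1]-y)<45)&(H[...,1]>75)
    p=W[near];print(n,len(p),'z',np.nanpercentile(p[:,2],[10,50,90]).round(1),'ctr',np.nanmean(p,0).round(1))
E
```

```text
at [441.6  66.3 145.8] psi 87.54 | turn [-0.0001  0.      0.0004] shift [-0.0417 -0.0062  0.029 ] | t 26.12 w 50.1 gf 0.0 ft [ 0.3  0.8 -1.2]
dent 204 z [ 9.3 12.7 18.4] ctr [529.9 309.2  13.2]
mould 169 z [14.9 18.2 21.2] ctr [ 608.8 -240.2   18. ]
wax 261 z [12.4 15.4 18. ] ctr [618.5  55.8  15.2]
```

View pics/top4c.png

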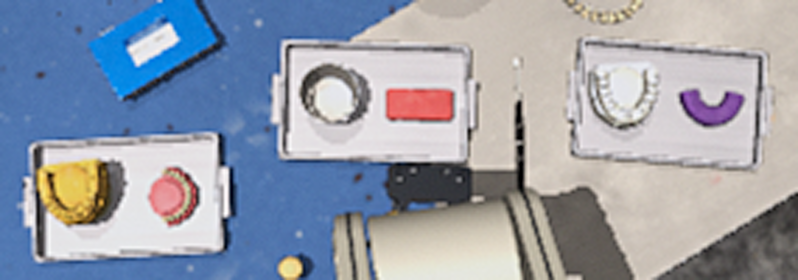

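The picture shows the denture at (174,197), the wax at (421,103) and the mould at (712,107). All three lie flat at the expected heights, and the casts and cup have not moved. Handing in.

```bash
python3 -c "
from workcell import ctrl
print(ctrl.close_job())"
```

```text
the job is handed in; nothing more can be done
None
```

I handed in the job at about 26 s of robot time: the denture, silicone mould and 68 x 32 mm wax block each lie flat in the empty half of their pans, set down gently in the order asked, and in the last picture the casts and cup stand where they were; the hand-in returned no verdict.

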